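# Balance-test two rotor arms and reject the lopsided one

## Task

One of the two cast rotor arms is heavy at one end. Lay an arm by its middle squarely across the two knife edges of the balance stand and let go to see whether it stays level or tips, before you put either arm in the tray. Finish with the well-balanced arm resting level across the middle of the knife edges and the lopsided one lying flat in the plywood reject tray.

Things in the scene. Friction and masses are not known exactly. Their poses are not given: they have to be found in the camera images.
- rotor_a: One of two aluminium rotor arms, alike outside; the faulty one's centre of mass is about 26 mm off its middle. Bar 28 wide, 12 mm thick, a disc (40 across, 24 mm tall) at each end, 184 mm long over all, 0.36 kg. A boss 32 long, 28 mm wide on the middle, top 42 mm above the underside: grip it across its 28 mm. Origin: centre of the underside; x along the arm, z up. Starts flat on the bench.
- rotor_b: One of two aluminium rotor arms, alike outside; the faulty one's centre of mass is about 26 mm off its middle. Bar 28 wide, 12 mm thick, a disc (40 across, 24 mm tall) at each end, 184 mm long over all, 0.36 kg. A boss 32 long, 28 mm wide on the middle, top 42 mm above the underside: grip it across its 28 mm. Origin: centre of the underside; x along the arm, z up. Starts flat on the bench.
- stand: Balance stand, fixed: dark steel plate 200 x 80 x 10 mm, in its middle two steel knife edges 24 mm apart, 70 mm long, tops 30 mm above the bench. Origin: centre of the underside; x along the plate (lay the arm along it, either way round), y along the edges. A good arm centred within 10 mm stays level; the faulty one tips about 14 degrees, one end on the plate, and can be gripped again.
- tray: Reject tray, fixed to the bench: a low open plywood tray, 236 x 146 mm outside, walls 6 mm thick and 26 mm tall, inner floor 6 mm above the bench. Origin: centre of the underside; x along its length, y across, z up.
Not all that is in view belongs to the job. Leave any green look-alike of the rotor_a alone. Leave any yellow look-alike of the rotor_b alone.

How it is judged:
By the outcome, as a careful person would: the job done as asked, in the order asked, and still so for the second after the job is handed in, with the robot touching nothing.
It also fails if it takes over 72 s, if anything falls off the work surface, if the arm or the gripper's body presses on something with over 40 N, if the wrist force passes 120 N, or if a joint passes its speed limit or range.

## Robot

A 6-joint arm with a two-finger parallel gripper is mounted at the origin on the work surface. World frame = base frame: x ahead of the robot, y to its left, z up, the work surface at z = 0. Lengths are in mm, angles in rad, forces in N, time in s.
With the tool pointing down it reaches from about 400 to 925 mm from the base axis. Payload 12.5 kg.
Tool frame: the origin (TCP) lies at the very end of the fingers, on their centre line; the grasp point (between the pads) lies 19 mm behind it; z points along the fingers, y is the direction in which the jaws open and shut (so a half turn about z gives the same grasp; the last joint's range is limited). The gripper opens to 95 mm and grips with 3 to 60 N. Pads are 20 mm wide; open, the fingers measure 119 mm over their backs; the gripper's body (75 mm by 180 mm) begins 59 mm behind the grasp point.
Start: joints at [-1.209, 0.491, 1.559, -0, 1.092, -0.106], TCP at [281.852, -557.859, 214.661] pointing down, gripper open.
Joint ranges: [-3.1, 3.1], [-0.84, 2.19], [0.05, 2.79], [-1.13, 4.28], [0.06, 2.93], [-2.69, 2.69]. Speed limits (rad/s): [2.22, 2.22, 2.79, 3.14, 3.14, 3.14].

## Interface

Orientations are given as [roll, pitch, yaw] about the fixed x, y, z axes, in that order (R = Rz(yaw) Ry(pitch) Rx(roll)).
In Python, from cell import env gives the robot as it stands.
- The arm moves only by the shell command python3 -m pendant 'ROWS'. ROWS is JSON, a list that holds one entry, the list of rows, each a list of 5 numbers: the opening, from 0 (shut) to 1 (fully open), then the shift along the tool's x, y, z in m, then the turn about the tool's z in rad. A call has exactly 8 rows; each row is the pose to reach, as a shift and turn from the pose commanded when the call began, along the tool's axes at that moment; what a row does not reach only later rows make up. A row lasts 1/10 s, in which the tool goes at most 50 mm and 8.59 degrees, less where a joint would pass 70% of its speed; a pose out of reach is approached as far as the arm can. A call with a gripper value outside its range is refused whole. The fingers move at their own pace and stop on an object; the grip force is fixed at half the most. Time passes only in rows, so rows that repeat a pose let the fingers close, or fill a call up. It gives the time, the measured TCP pose, the force and the opening at its end, in the units of the state.
- env.state(): the state, without advancing time (a new reading comes with each control period).
- env.read_camera(name): name is "scene" or "side" or "wrist"; returns a dict with "image" (420x560x3 uint8, blue, green, red), "range_z" (420x560 float32, mm along the optical axis (not along the pixel's ray), 0 where there is no reading), "fx", "fy", "cx", "cy" (pixels), "rvec" (rotation vector, rad) and "tvec" (3), from world to camera coordinates, as OpenCV has them; the wrist camera has in their place "tool_from_camera" (4x4, takes a point from camera to tool coordinates, whose origin is the TCP and whose axes are the flange's). Camera axes: x right, y down, z forward; pixel columns grow to the right and rows downward; lengths in mm; the calibration is good to about 2 mm. A picture is of the moment at which its call begins: read the wrist's pose just before it.
- env.job_done(): hands the job in, once; it reports no verdict.
The state is a dict: "t": time; "joints": joint angles; "qvel": joint speeds; "tau": joint torques, N m; "eef_pos": TCP position; "tcp_rot": TCP orientation; "ft_force": force on the tool from outside, world axes, zero at the start; "moment": the same for the moment, N m; "opening": opening from 0.0 (shut) to 1.0 (fully open).
Only numpy, scipy, OpenCV 4.12 (cv2) and the standard library are available. Lean on these libraries where they do the work, as an engineer would, in place of code of your own. Each camera call takes 0.05 s, during which the arm holds its last target. There are 200 camera calls.

## Working session

There is one attempt and no reset: what is moved stays moved. The work goes in short steps, Python scripts to look and compute and a shell command to move; the robot and the scene stay as the last step left them, time stands still between calls to the robot, and variables do not carry over. Pictures are saved under pics/ and viewed, about 8 in all and at most 12, crops included, and the job is handed in when it is done.

```bash
ls; mkdir -p pics; cat > h.py <<'E'
import numpy as np,cv2
from cell import env
def shot(n):
    s=env.state(); c=env.read_camera(n)
    if n=="wrist":
        pass
    return s,c
def cam(c):
    R=cv2.Rodrigues(np.array(c["rvec"],float))[0]; return R,np.array(c["tvec"],float).ravel()
def cloud(c):
    """world xyz per pixel from range_z"""
    R,t=cam(c); z=c["range_z"]; v,u=np.indices(z.shape)
    P=np.stack([(u-c["cx"])/c["fx"]*z,(v-c["cy"])/c["fy"]*z,z],-1)
    return (P-t)@R
E
python3 - <<'E'
from h import *
ims=[]
for n in("scene","side"):
    s,c=shot(n); cv2.imwrite(f"pics/{n}0.png",c["image"]); np.savez(f"{n}0.npz",P=cloud(c),im=c["image"],z=c["range_z"])
    R,t=cam(c); print(n,-R.T@t,c["fx"])
print(env.state())
E
```

```text
pics
scene [1213.0107386   457.27652778  895.93733146] 408.7585320266109
side [ 245.66644828 1078.27647358  786.78294375] 395.6107158521531
{'t': 0.1, 'joints': array([-1.20862454e+00,  4.91491083e-01,  1.55937787e+00,  3.11611029e-06,
        1.09166895e+00, -1.05594336e-01]), 'qvel': array([ 0.00023298, -0.00173829, -0.00128163,  0.00060628,  0.00038186,
       -0.00042084]), 'tau': array([ 4.09858039e-03, -6.13622904e+01, -2.58605701e+01,  6.94497675e-02,
        4.70415142e-02, -5.19007267e-05]), 'eef_pos': array([ 281.7608784 , -557.65973726,  214.12893113]), 'tcp_rot': array([-3.14065295e+00, -1.02376934e-04,  4.67764635e-01]), 'ft_force': array([ 0.11574464, -0.71407398, -1.1823635 ]), 'moment': array([0.00066856, 0.00841651, 0.04066744]), 'opening': 1.0000732204761325}
```

View pics/scene0.png

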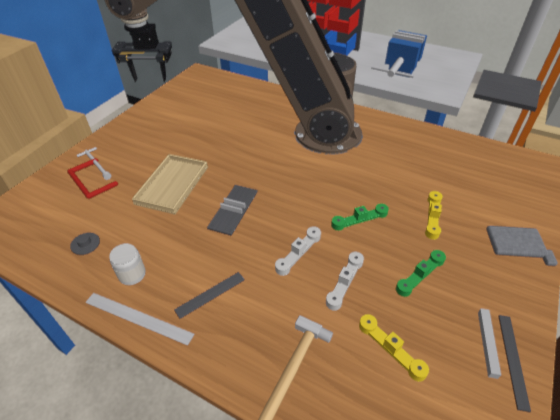

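View pics/side0.png

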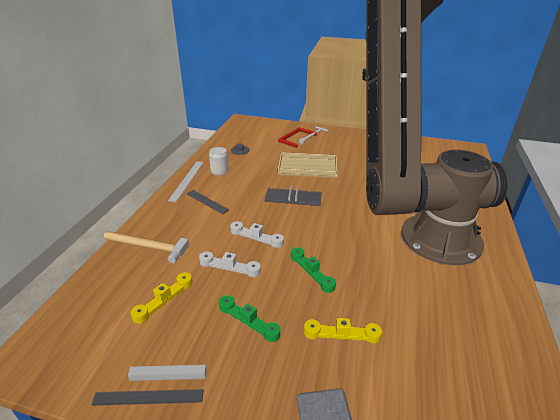

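The two silver arms are at scene pixels (298,250) and (346,280), the stand is at (233,209), and the tray is at (171,183). The green and yellow ones are decoys.

```bash
cat > m.py <<'E'
from h import *
def rect(p):
    r=cv2.minAreaRect(p.astype(np.float32)); (c,(w,h),a)=r
    if w<h: w,h,a=h,w,a+90
    return np.round([c[0],c[1],w,h,(a+90)%180-90],1)
def go(n,boxes):
    d=np.load(n); P,im=d["P"],d["im"]; hsv=cv2.cvtColor(im,cv2.COLOR_BGR2HSV)
    for k,(u0,u1,v0,v1) in boxes.items():
        sl=(slice(v0,v1),slice(u0,u1)); p=P[sl]; h=hsv[sl]; g=(d["z"][sl]>0)
        if k=="tray": m=g&(p[...,2]>18)
        elif k=="stand": m=g&(p[...,2]>4)&(h[...,1]<80)
        else: m=g&(p[...,2]>6)&(h[...,1]<60)
        q=p[m]; print(n,k,len(q),"rect",rect(q[:,:2]),"z pct",np.percentile(q[:,2],[1,50,99]).round(1))
        if k=="stand":
            e=q[q[:,2]>22]; print("  edges",rect(e[:,:2]),np.percentile(e[:,2],[5,50,95]).round(1))
        if k[0]=="r":
            e=q[q[:,2]>36]; print("  boss",rect(e[:,:2]),np.percentile(e[:,2],[5,50,95]).round(1))
go("scene0.npz",dict(r1=(270,326,222,280),r2=(323,369,248,312),stand=(203,262,182,238),tray=(130,212,150,216)))
go("side0.npz",dict(r1=(226,288,216,250),r2=(195,266,245,280),stand=(260,326,182,212),tray=(273,342,148,180)))
E
python3 m.py
```

```text
scene0.npz r1 718 rect [565.8 156.8 183.8  40.8  -9.9] z pct [ 6.8 22.2 43.7]
  boss [566.  157.1  33.3  27.   -8.2] [37.5 41.3 43.8]
scene0.npz r2 791 rect [596.1 307.3 185.7  38.7  -0.7] z pct [ 8.  22.5 43.8]
  boss [596.  307.2  34.2  28.2  -0.6] [38.3 41.3 44. ]
scene0.npz stand 1237 rect [508.1 -95.  203.4  81.5   8.1] z pct [ 5.   9.8 29.5]
  edges [510.3 -95.6  70.9  33.1 -81.4] [22.4 26.6 30.2]
scene0.npz tray 497 rect [ 506.9 -334.7  241.8  150.6   10.7] z pct [18.2 23.5 28.8]
side0.npz r1 574 rect [563.6 158.1 182.5  42.1 -10. ] z pct [ 6.8 21.7 44. ]
  boss [563.5 157.3  31.6  30.3  -9.1] [37.2 42.  44.4]
side0.npz r2 725 rect [594.9 307.9 183.7  41.   -0.6] z pct [ 6.6 22.1 44.8]
  boss [594.8 305.9  33.1  31.6  87.8] [38.  42.2 45. ]
side0.npz stand 735 rect [ 508.3 -103.9  198.   108.4    8.8] z pct [ 4.4 10.9 30.8]
  edges [507.3 -97.5  77.2  29.8 -81.6] [23.7 29.5 32.1]
side0.npz tray 334 rect [ 504.  -334.3  235.2  156.7   10.7] z pct [18.2 24.5 30. ]
```

```bash
cat > to.py <<'E'
import sys
from h import *
x,y,z,yaw=map(float,sys.argv[1:5]); s=env.state(); p=s["eef_pos"]; a=s["tcp_rot"][2]
d=np.array([x,y,z])-p; c,n=np.cos(a),np.sin(a)
t=np.radians(yaw)-a; t=(t+np.pi/2)%np.pi-np.pi/2
print("shift m",np.round([c*d[0]+n*d[1],n*d[0]-c*d[1],-d[2]],4)/1000,"turn",round(-t,4),"dist",round(np.linalg.norm(d),1),"t",s["t"],"F",s["ft_force"].round(1),"op",round(s["opening"],3),"j",s["joints"].round(2))
E
python3 to.py 564.8 157.2 100 -10
```

```text
shift m [ 0.5749593 -0.5104483  0.1141289] turn 0.6423 dist 777.3 t 0.1 F [ 0.1 -0.7 -1.2] op 1.0 j [-1.21  0.49  1.56  0.    1.09 -0.11]
```

```bash
python3 -m pendant '[[[1,0.03,-0.027,0,0.08],[1,0.065,-0.058,0,0.16],[1,0.1,-0.089,0,0.25],[1,0.135,-0.12,0,0.35],[1,0.17,-0.151,0,0.45],[1,0.205,-0.182,0,0.55],[1,0.24,-0.213,0.01,0.62],[1,0.275,-0.244,0.02,0.642]]]'; python3 to.py 564.8 157.2 100 -10
```

```text
t: 0.9
eef_pos: [417.6, -214.3, 194.5]
tcp_rot: [3.141, -0.001, -0.177]
ft_force: [1.5, 0.4, 0.6]
opening: 1.0
shift m [ 0.0794084 -0.3916618  0.0945319] turn -0.0026 dist 410.7 t 0.9 F [1.5 0.4 0.6] op 1.0 j [-0.62  0.3   1.95 -0.    0.89  1.13]
```

```bash
python3 -m pendant '[[[1,0.009,-0.045,0.01,0],[1,0.018,-0.092,0.02,0],[1,0.028,-0.139,0.03,0],[1,0.038,-0.186,0.04,0],[1,0.048,-0.235,0.05,0],[1,0.058,-0.284,0.06,0],[1,0.069,-0.335,0.08,0],[1,0.0794,-0.3917,0.0945,0]]]';  python3 - <<'E'
from h import *
s,c=shot("wrist"); cv2.imwrite("pics/w1.png",c["image"])
z=c["range_z"]; v,u=np.indices(z.shape)
P=np.stack([(u-c["cx"])/c["fx"]*z,(v-c["cy"])/c["fy"]*z,z,np.ones_like(z)],-1)@np.array(c["tool_from_camera"]).T
P=P[...,:3]; hgt=s["eef_pos"][2]-P[...,2]
from m import rect
m=(z>0)&(abs(hgt-42)<3)&(np.hypot(P[...,0],P[...,1])<60); print("boss tool xy",rect(P[m][:,:2]),m.sum())
print(s["eef_pos"],s["tcp_rot"],np.percentile(hgt[z>0],[5,50,95]))
E
python3 to.py 564.8 157.2 15 -10
```

```text
t: 1.7
eef_pos: [557.7, 142.3, 103.4]
tcp_rot: [3.141, 0.001, -0.174]
ft_force: [0.5, -0.6, 0.1]
opening: 0.999
scene0.npz r1 718 rect [565.8 156.8 183.8  40.8  -9.9] z pct [ 6.8 22.2 43.7]
  boss [566.  157.1  33.3  27.   -8.2] [37.5 41.3 43.8]
scene0.npz r2 791 rect [596.1 307.3 185.7  38.7  -0.7] z pct [ 8.  22.5 43.8]
  boss [596.  307.2  34.2  28.2  -0.6] [38.3 41.3 44. ]
scene0.npz stand 1237 rect [508.1 -95.  203.4  81.5   8.1] z pct [ 5.   9.8 29.5]
  edges [510.3 -95.6  70.9  33.1 -81.4] [22.4 26.6 30.2]
scene0.npz tray 497 rect [ 506.9 -334.7  241.8  150.6   10.7] z pct [18.2 23.5 28.8]
side0.npz r1 574 rect [563.6 158.1 182.5  42.1 -10. ] z pct [ 6.8 21.7 44. ]
  boss [563.5 157.3  31.6  30.3  -9.1] [37.2 42.  44.4]
side0.npz r2 725 rect [594.9 307.9 183.7  41.   -0.6] z pct [ 6.6 22.1 44.8]
  boss [594.8 305.9  33.1  31.6  87.8] [38.  42.2 45. ]
side0.npz stand 735 rect [ 508.3 -103.9  198.   108.4    8.8] z pct [ 4.4 10.9 30.8]
  edges [507.3 -97.5  77.2  29.8 -81.6] [23.7 29.5 32.1]
side0.npz tray 334 rect [ 504.  -334.3  235.2  156.7   10.7] z pct [18.2 24.5 30. ]
boss tool xy [  3.8 -15.6  32.1  27.6   0.2] 1756
[557.71354683 142.27675681 103.44984736] [ 3.14124921e+00  6.37394353e-04 -1.74128740e-01] [ -0.23265442   1.45896097 223.0612782 ]
shift m [ 0.0040272 -0.0105367  0.0867876] turn 0.0029 dist 87.5 t 1.75 F [-3.3  4.8 -2.6] op 1.0 j [0.14 0.56 1.79 0.   0.79 1.88]
```

View pics/w1.png

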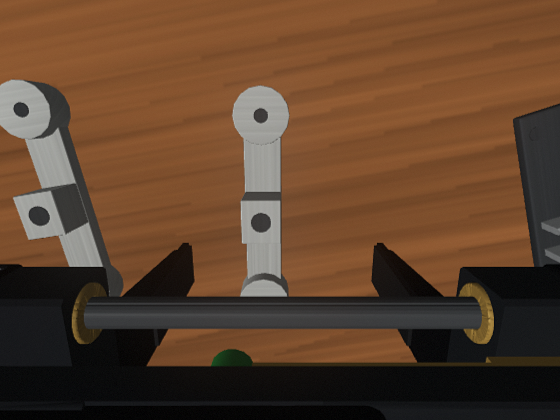

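The wrist view shows arm 1 at (260,220), in line with the jaws. Its boss position agrees with the fixed cameras within 1 mm. The arm was still settling, so I descend partway and re-check.

```bash
python3 -m pendant '[[[1,0,0,0.01,0],[1,0,0,0.02,0],[1,0,0,0.03,0],[1,0,0,0.04,0],[1,0,0,0.04,0],[1,0,0,0.04,0],[1,0,0,0.04,0],[1,0,0,0.04,0]]]'; python3 to.py 564.4 157.2 15 -10
```

```text
t: 2.55
eef_pos: [557.8, 140.2, 65.0]
tcp_rot: [-3.141, -0.001, -0.174]
ft_force: [-0.6, 0.2, 0.2]
opening: 0.998
shift m [ 0.0035793 -0.0178471  0.0500392] turn 0.0002 dist 53.2 t 2.55 F [-0.6  0.2  0.2] op 0.998 j [ 0.13  0.61  1.82 -0.    0.71  1.88]
```

```bash
python3 -m pendant '[[[1,0.0018,-0.009,0,0],[1,0.0036,-0.0178,0,0],[1,0.0036,-0.0178,0.012,0],[1,0.0036,-0.0178,0.025,0],[1,0.0036,-0.0178,0.038,0],[1,0.0036,-0.0178,0.05,0],[1,0.0036,-0.0178,0.05,0],[1,0.0036,-0.0178,0.05,0]]]'; python3 to.py 564.4 157.2 15 -10
python3 -m pendant '[[[0,0,0,0,0],[0,0,0,0,0],[0,0,0,0,0],[0,0,0,0,0],[0,0,0,0,0],[0,0,0,0,0],[0,0,0,0,0],[0,0,0,0,0]]]'
```

```text
t: 3.35
eef_pos: [564.0, 157.1, 14.1]
tcp_rot: [3.141, 0.001, -0.174]
ft_force: [-0.5, 0.4, 0.1]
opening: 1.005
shift m [ 0.0003364 -0.0002002 -0.0009368] turn 0.0001 dist 1.0 t 3.35 F [-0.5  0.4  0.1] op 1.005 j [ 0.16  0.7   1.82 -0.    0.62  1.9 ]
t: 4.15
eef_pos: [564.1, 157.2, 14.5]
tcp_rot: [3.142, 0.0, -0.174]
ft_force: [-0.4, -0.5, 0.3]
opening: 0.387
```

```bash
python3 -m pendant '[[[0,0,0,0,0],[0,0,0,0,0],[0,0,0,0,0],[0,0,0,0,0],[0,0,0,-0.015,0],[0,0,0,-0.035,0],[0,0,0,-0.06,0],[0,0,0,-0.085,0]]]'; python3 to.py 508.5 -95.5 100 8.3
python3 -c "from h import *;print(env.state()['moment'])"
```

```text
t: 4.95
eef_pos: [563.8, 157.2, 101.1]
tcp_rot: [3.141, 0.0, -0.174]
ft_force: [-0.2, 0.7, -4.3]
opening: 0.293
shift m [-0.0106904  0.2585129  0.0010692] turn -0.319 dist 258.7 t 4.95 F [-0.2  0.7 -4.3] op 0.293 j [ 0.16  0.57  1.77 -0.    0.8   1.9 ]
[ 0.07205804 -0.00949676 -0.00350046]
```

```bash
python3 -m pendant '[[[0,-0.001,0.02,0,-0.04],[0,-0.002,0.055,0,-0.09],[0,-0.004,0.095,0,-0.15],[0,-0.006,0.135,0,-0.2],[0,-0.008,0.175,0,-0.25],[0,-0.01,0.215,0,-0.29],[0,-0.0107,0.245,0,-0.319],[0,-0.0107,0.2585,0,-0.319]]]'; python3 - <<'E'
from h import *
import time
s,c=shot("wrist"); cv2.imwrite("pics/w2.png",c["image"])
print(s["moment"],env.state()["moment"])
E
python3 to.py 508.5 -95.5 48 8.3
```

```text
t: 5.75
eef_pos: [508.3, -97.6, 100.4]
tcp_rot: [3.141, -0.0, 0.143]
ft_force: [0.6, 0.5, -4.0]
opening: 0.295
[ 0.1136595   0.01205282 -0.00797756] [-0.05708883 -0.01183989 -0.01408769]
shift m [ 0.0004072 -0.0026199  0.0522351] turn -0.0028 dist 52.3 t 5.8 F [-0.1 -1.8 -2.9] op 0.298 j [-0.32  0.5   1.94 -0.    0.71  1.11]
```

View pics/w2.png

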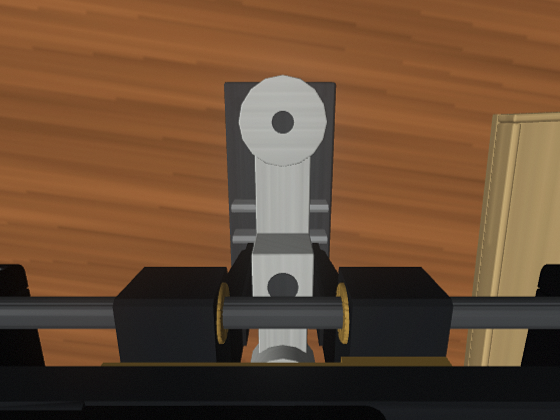

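The arm is lined up over the stand, with its disc at (283,122) centred on the plate. Lowering it.

```bash
python3 -m pendant '[[[0,0,0,0.01,0],[0,0,0,0.022,0],[0,0,0,0.034,0],[0,0,0,0.044,0],[0,0,0,0.05,0],[0,0,0,0.053,0],[0,0,0,0.055,0],[0,0,0,0.055,0]]]'; python3 to.py 508.5 -95.5 44.5 8.3
```

```text
t: 6.6
eef_pos: [508.9, -95.4, 44.6]
tcp_rot: [3.141, -0.0, 0.145]
ft_force: [-0.4, 0.4, -2.8]
opening: 0.293
shift m [-3.857e-04 -2.100e-06  1.118e-04] turn -0.0 dist 0.4 t 6.6 F [-0.4  0.4 -2.8] op 0.293 j [-0.31  0.59  1.98 -0.    0.58  1.11]
```

```bash
python3 -m pendant '[[[0.31,0,0,0,0],[0.35,0,0,0,0],[0.45,0,0,0,0],[0.6,0,0,0,0],[0.6,0,0,0,0],[0.6,0,0,0,0],[0.6,0,0,0,0],[0.6,0,0,0,0]]]'
python3 -m pendant '[[[0.6,0,0,-0.02,0],[0.6,0,0,-0.05,0],[0.6,0,0,-0.09,0],[0.6,0,0,-0.13,0],[0.6,0,0,-0.16,0],[0.6,0,0,-0.16,0],[0.6,0,0,-0.16,0],[0.6,0,0,-0.16,0]]]'
cat > lvl.py <<'E'
from h import *
import sys
o=np.array([508.5,-95.5,0]);a=np.radians(8.3);X=np.array([np.cos(a),np.sin(a),0]);Y=np.array([-np.sin(a),np.cos(a),0])
ims=[]
for n in("scene","side"):
    s,c=shot(n);P=cloud(c)-o;x,y,z=P@X,P@Y,P[...,2]
    im=c["image"]; sat=cv2.cvtColor(im,cv2.COLOR_BGR2HSV)[...,1]
    for e in(-1,1):
        m=(c["range_z"]>0)&(abs(x*e-72)<22)&(abs(y)<22)&(z>14)&(z<90)&(sat<60)
        print(n,"end",e,m.sum(),"z p50,p90",np.percentile(z[m],[50,90]).round(1) if m.sum() else "", "y",y[m].mean().round(1),"xmax",(np.abs(x[m])).max().round(1))
    m=(c["range_z"]>0)&(abs(x)<25)&(abs(y)<25)&(z>64)&(z<90); print(" boss",m.sum(),x[m].mean().round(1),y[m].mean().round(1),np.median(z[m]).round(1))
    R,t=cam(c); q=R@o+t; u,v=int(c["fx"]*q[0]/q[2]+c["cx"]),int(c["fy"]*q[1]/q[2]+c["cy"])
    ims.append(cv2.resize(im[max(0,v-55):v+45,max(0,u-65):u+65],(390,300)))
cv2.imwrite(sys.argv[1],np.hstack(ims))
E
python3 lvl.py pics/l1.png
```

```text
t: 7.4
eef_pos: [508.8, -95.5, 44.6]
tcp_rot: [3.142, -0.0, 0.145]
ft_force: [-1.4, 0.4, -0.4]
opening: 0.597
t: 8.2
eef_pos: [508.3, -95.3, 203.5]
tcp_rot: [-3.141, 0.002, 0.145]
ft_force: [0.1, 0.4, -0.0]
opening: 0.602
scene end -1 137 z p50,p90 [52.4 55.4] y 3.4 xmax 89.7
scene end 1 186 z p50,p90 [51.6 54.5] y 3.7 xmax 93.6
 boss 91 4.1 1.8 70.7
side end -1 119 z p50,p90 [50.5 56.2] y 7.7 xmax 90.7
side end 1 115 z p50,p90 [50.1 55.9] y 8.0 xmax 90.2
 boss 52 -0.8 5.5 72.4
```

View pics/l1.png

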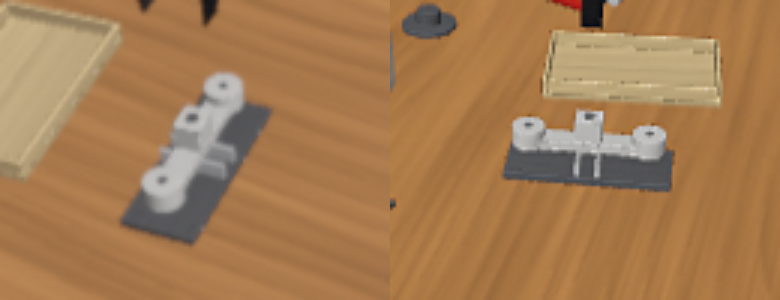

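Arm 1 is level: both discs top out at 54–56 mm and the boss is centred. So arm 1 is the good one and stays there. Arm 2 goes to the tray.

```bash
python3 to.py 595.5 307.3 100 -0.7
```

```text
shift m [ 0.1442933 -0.3858819  0.1033698] turn 0.157 dist 424.7 t 8.3 F [-0.   0.1  0.3] op 0.601 j [-0.31  0.35  1.83 -0.    0.96  1.11]
```

```bash
python3 -m pendant '[[[1,0.01,-0.025,0,0.02],[1,0.025,-0.067,0,0.05],[1,0.041,-0.109,0,0.08],[1,0.057,-0.151,0,0.11],[1,0.073,-0.193,0,0.14],[1,0.088,-0.235,0.01,0.157],[1,0.104,-0.277,0.02,0.157],[1,0.12,-0.319,0.03,0.157]]]'
python3 to.py 595.5 307.3 70 -0.7
```

```text
t: 9.1
eef_pos: [581.4, 239.3, 173.0]
tcp_rot: [3.141, 0.001, -0.012]
ft_force: [1.1, -1.4, 0.4]
opening: 0.999
shift m [ 0.0132899 -0.0681328  0.1030333] turn 0.0001 dist 124.2 t 9.1 F [ 1.1 -1.4  0.4] op 0.999 j [ 0.29  0.54  1.59 -0.    1.01  1.87]
```

```bash
python3 -m pendant '[[[1,0.004,-0.018,0.02,0],[1,0.008,-0.04,0.045,0],[1,0.0115,-0.058,0.07,0],[1,0.0133,-0.066,0.09,0],[1,0.0133,-0.066,0.1,0],[1,0.0133,-0.066,0.103,0],[1,0.0133,-0.066,0.103,0],[1,0.0133,-0.066,0.103,0]]]'
sed -i '/^go(/d' m.py; python3 - <<'E'
from h import *
from m import rect
s,c=shot("wrist"); z=c["range_z"]; v,u=np.indices(z.shape)
P=(np.stack([(u-c["cx"])/c["fx"]*z,(v-c["cy"])/c["fy"]*z,z,np.ones_like(z)],-1)@np.array(c["tool_from_camera"]).T)[...,:3]
h=s["eef_pos"][2]-P[...,2]; m=(z>0)&(abs(h-42)<3)&(np.hypot(P[...,0],P[...,1])<40)
print("boss tool xy",rect(P[m][:,:2]),m.sum())
E
python3 to.py 595.5 307.3 15 -0.7
```

```text
t: 9.9
eef_pos: [596.1, 302.9, 72.5]
tcp_rot: [-3.141, -0.001, -0.013]
ft_force: [0.3, -0.0, 0.1]
opening: 1.001
boss tool xy [-0.7 -4.5 32.7 27.9 -0.6] 2266
shift m [-0.0006502 -0.0043275  0.0576446] turn -0.0006 dist 57.8 t 9.95 F [ 0.8  0.3 -0.1] op 0.999 j [ 0.37  0.7   1.57 -0.    0.86  1.96]
```

The wrist view agrees with the plan: the boss is at tool (-0.7, -4.5) mm. I descend and grip.

```bash
python3 -m pendant '[[[1,-0.0006,-0.0044,0,0],[1,-0.0006,-0.0044,0.01,0],[1,-0.0006,-0.0044,0.025,0],[1,-0.0006,-0.0044,0.04,0],[1,-0.0006,-0.0044,0.052,0],[1,-0.0006,-0.0044,0.0575,0],[1,-0.0006,-0.0044,0.0575,0],[0.5,-0.0006,-0.0044,0.0575,0]]]'
python3 -m pendant '[[[0,0,0,0,0],[0,0,0,0,0],[0,0,0,0,0],[0,0,0,0,0],[0,0,0,0,0],[0,0,0,0,0],[0,0,0,0,0],[0,0,0,0,0]]]'
python3 -m pendant '[[[0,0,0,0,0],[0,0,0,0,0],[0,0,0,-0.015,0],[0,0,0,-0.035,0],[0,0,0,-0.065,0],[0,0,0,-0.1,0],[0,0,0,-0.135,0],[0,0,0,-0.16,0]]]'
python3 to.py 505.5 -334.5 180 10.7
```

```text
t: 10.75
eef_pos: [595.2, 307.8, 14.1]
tcp_rot: [3.142, -0.0, -0.012]
ft_force: [0.8, 0.1, -0.5]
opening: 0.961
t: 11.55
eef_pos: [595.1, 307.7, 14.0]
tcp_rot: [3.141, 0.0, -0.012]
ft_force: [0.0, -4.3, 1.3]
opening: 0.3
t: 12.35
eef_pos: [595.1, 307.9, 177.3]
tcp_rot: [-3.141, -0.002, -0.012]
ft_force: [-0.1, 0.3, -3.9]
opening: 0.291
shift m [-0.081828   0.6434036 -0.0027251] turn -0.1989 dist 648.6 t 12.35 F [-0.1  0.3 -3.9] op 0.291 j [0.38 0.59 1.48 0.   1.07 1.96]
```

```bash
python3 -m pendant '[[[0,-0.002,0.02,0,0],[0,-0.006,0.055,0,0],[0,-0.012,0.095,0,-0.03],[0,-0.017,0.135,0,-0.06],[0,-0.022,0.175,0,-0.09],[0,-0.027,0.215,0,-0.12],[0,-0.032,0.255,0,-0.15],[0,-0.037,0.295,0,-0.18]]]'
python3 to.py 505.5 -334.5 180 10.7
```

```text
t: 13.15
eef_pos: [553.8, 11.8, 174.9]
tcp_rot: [3.141, -0.0, 0.169]
ft_force: [0.6, -1.6, -4.0]
opening: 0.292
shift m [-0.1059002  0.3332047 -0.0051387] turn -0.0175 dist 349.7 t 13.15 F [ 0.6 -1.6 -4. ] op 0.292 j [-0.1   0.44  1.78 -0.    0.92  1.3 ]
```

```bash
python3 -m pendant '[[[0,-0.013,0.04,0,-0.01],[0,-0.026,0.082,0,-0.0175],[0,-0.039,0.124,0,-0.0175],[0,-0.053,0.166,0,-0.0175],[0,-0.066,0.208,0,-0.0175],[0,-0.08,0.25,0,-0.0175],[0,-0.092,0.29,0,-0.0175],[0,-0.102,0.32,0,-0.0175]]]'
python3 -m pendant '[[[0,0,0,0,0],[0,-0.002,0.007,0,0],[0,-0.004,0.013,0.02,0],[0,-0.004,0.013,0.05,0],[0,-0.004,0.013,0.08,0],[0,-0.004,0.013,0.1,0],[0,-0.004,0.013,0.1,0],[0,-0.004,0.013,0.1,0]]]'
python3 - <<'E'
from h import *
s,c=shot("wrist"); cv2.imwrite("pics/w3.png",c["image"])
E
python3 to.py 505.5 -334.5 21 10.7
```

```text
t: 13.95
eef_pos: [506.6, -321.6, 174.8]
tcp_rot: [3.141, -0.0, 0.184]
ft_force: [0.9, -0.9, -3.5]
opening: 0.296
t: 14.75
eef_pos: [506.3, -332.5, 74.8]
tcp_rot: [3.141, -0.0, 0.186]
ft_force: [0.7, -0.2, -4.3]
opening: 0.291
shift m [-0.0013218  0.0015181  0.054373 ] turn -0.0007 dist 54.4 t 14.8 F [ 0.2 -0.3 -3. ] op 0.297 j [-0.69  0.63  1.74  0.    0.77  0.69]
```

View pics/w3.png

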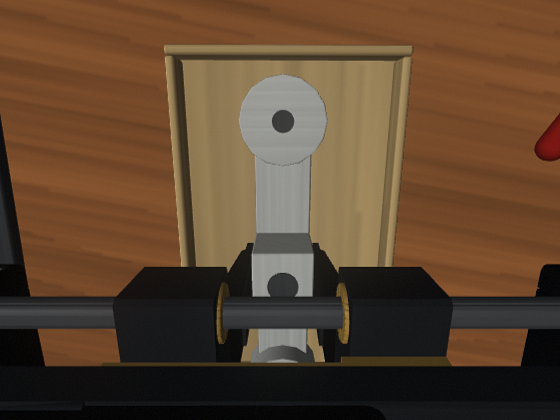

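The arm is held level and centred in the tray, with clearance to the walls on both sides. I lower it, then release with the jaws only partly open.

```bash
python3 -m pendant '[[[0,-0.001,0.0015,0.01,0],[0,-0.001,0.0015,0.022,0],[0,-0.001,0.0015,0.034,0],[0,-0.001,0.0015,0.044,0],[0,-0.001,0.0015,0.05,0],[0,-0.001,0.0015,0.053,0],[0,-0.001,0.0015,0.054,0],[0,-0.001,0.0015,0.054,0]]]'
python3 -m pendant '[[[0.31,0,0,0,0],[0.35,0,0,0,0],[0.45,0,0,0,0],[0.55,0,0,0,0],[0.55,0,0,0,0],[0.55,0,0,0,0],[0.55,0,0,0,0],[0.55,0,0,0,0]]]'
python3 -m pendant '[[[0.55,0,0,-0.02,0],[0.55,0,0,-0.05,0],[0.55,0,0,-0.09,0],[0.55,0,0,-0.13,0],[0.55,0,0,-0.17,0],[0.55,0,0,-0.2,0],[0.55,0,0,-0.2,0],[0.55,0,0,-0.2,0]]]'
python3 lvl.py pics/l2.png; python3 - <<'E'
from h import *
s,c=shot("scene"); P=cloud(c); im=c["image"]
a=np.radians(10.7); d=P-np.array([505.5,-334.5,0]); x=d[...,0]*np.cos(a)+d[...,1]*np.sin(a); y=-d[...,0]*np.sin(a)+d[...,1]*np.cos(a)
sat=cv2.cvtColor(im,cv2.COLOR_BGR2HSV)[...,1]
for e in(-1,1):
    m=(abs(x*e-72)<20)&(abs(y)<30)&(sat<60)&(d[...,2]>15)&(d[...,2]<60); print("tray end",e,m.sum(),np.percentile(d[m][:,2],[50,90]).round(1),y[m].mean().round(1))
cv2.imwrite("pics/f.png",cv2.resize(im[120:260,100:300],(800,560)))
E
```

```text
t: 15.6
eef_pos: [505.2, -334.6, 20.3]
tcp_rot: [3.141, -0.0, 0.185]
ft_force: [0.4, 0.4, -3.4]
opening: 0.294
t: 16.4
eef_pos: [505.1, -334.5, 20.1]
tcp_rot: [3.142, -0.0, 0.185]
ft_force: [0.2, 0.8, -0.1]
opening: 0.544
t: 17.2
eef_pos: [505.0, -334.4, 220.2]
tcp_rot: [3.141, -0.0, 0.185]
ft_force: [0.7, 1.5, -0.5]
opening: 0.551
scene end -1 140 z p50,p90 [51.7 55. ] y 3.2 xmax 91.9
scene end 1 186 z p50,p90 [51.9 54.5] y 3.8 xmax 93.8
 boss 93 4.1 1.7 70.4
side end -1 116 z p50,p90 [51.2 56.3] y 7.6 xmax 91.0
side end 1 113 z p50,p90 [51.2 56.2] y 7.7 xmax 90.4
 boss 54 -0.7 5.3 71.9
tray end -1 97 [28.8 32.3] 4.0
tray end 1 123 [28.7 31.3] 3.7
```

View pics/f.png

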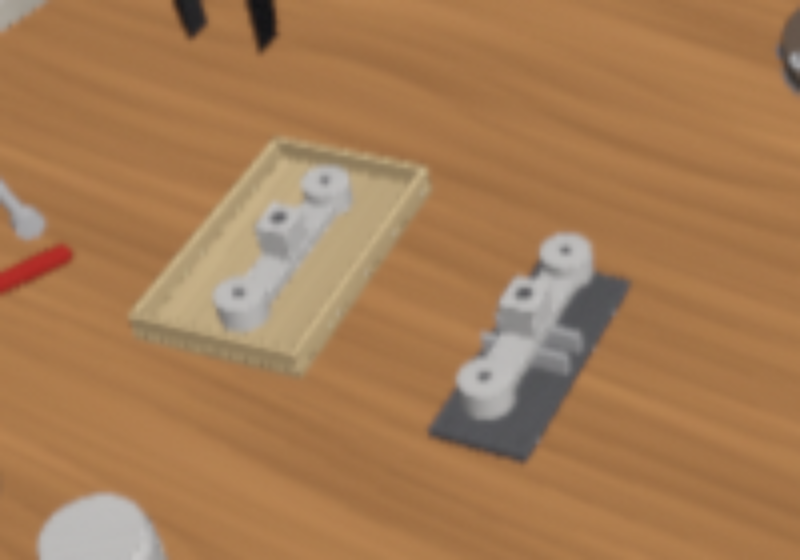

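One arm lies flat in the tray at about (282,245). The other is level on the knife edges at about (525,325). The gripper is clear of both, so I'm handing in.

```bash
python3 -c "from h import *;print(env.job_done())"
```

```text
the job is handed in; nothing more can be done
None
```

The job is handed in at about 17 s of the 72 s allowed: one arm rests level across the knife edges and the other lies flat in the reject tray.

I laid the arm that started nearer the stand across the knife edges and let go. It stayed level, so I left it there as the good arm and put the other one in the tray. I did not test the second arm on the stand; I took it to be lopsided because the first one balanced.

**Last checks:**
- **Arm on the stand:** both end discs read within 1 mm of each other (tops about 55 mm, 54 expected). The first reading, before the second arm was moved, was the same. The arm is centred to within a few mm; the two cameras' boss readings differ by about 5 mm along the arm because each sees a different side.
- **Arm in the tray:** it lies flat, with both disc tops at about 30 mm as expected, and is clear of the walls.
- **Gripper:** it finished 200 mm above its release point, touching nothing, and the force readings at the end of each move stayed under 5 N.

No check failed. I left the green and yellow look-alikes alone.

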